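Level the vanity shelf and hold the spirit level down

TASK

Flip the red locking lever of the white vanity shelf from locked to free, then turn the black levelling foot knob until the shelf is level: pressed down gently through the blue spirit level so that it sits fully on its foot, the bubble must stand between the two black marks. The job ends holding: finish with the fingers still pressing the spirit level down and the bubble centred, and leave everything else on the vanity where it is.

Things in the scene. Friction and masses are not known exactly. Their poses are not given: they have to be found in the camera images.
- riser: White levelling shelf unit, fixed; origin on the vanity under the board's middle, y along the board. Hinged end of the board at y +150 mm, levelling foot at y -200, lock lever at y -285. Board 300 (y) x 140 mm, top about 60 mm up; base plate 8 mm thick, 120 mm wide, y -310 to +175. Vanity slope untold, so the foot end starts too low once the board is pressed down.
- lock (a joint): Red toggle lever, turning about the unit's y axis, pivot 34 mm up at the top of a grey block 45 x 28 mm; arm 10 mm thick, 58 mm long, 16 mm ball at its end. 0 = locked (leans 0.5 rad to the unit's -x, red patch), 1.0 = free (0.5 rad to +x, green patch). Tips over past the middle, stays at either end; 1 N at the ball flips it. Never turn the foot while locked.
- lock_tip (a point): Centre of the ball at the end of the red lever.
- foot (a joint): Angle of the foot knob, rad, growing clockwise seen from above, 0 at the start, range -1 to 4.5. Clockwise raises the board's foot end, 0.006 rad of tilt per rad of knob, moving the bubble 7.2 mm per rad towards the foot. Friction 0.06 N m holds it where it is left. It needs 1.1 to 2.7 rad clockwise. The knob does not rise or fall.
- foot_grip (a point): Middle of the foot's black round knob: 40 mm diameter, 26 mm tall, vertical axis, underside 75 mm and top 101 mm above the vanity; room all round, can be gripped from above at any yaw. White line on top.
- shelf (a joint): How far a spring holds the board's foot end up off its foot, rad: 0.010 at rest, 0 pressed fully down on the foot (sensor noise here is some 0.003: go by force). 3 to 6.5 N down on the level's black pad just seats it, sinking about 2 mm there; 8 to 15 N holds it surely. Sprung up, the bubble stands 12 mm further towards the foot, so it reads true only while the board is pressed down to 0.
- level: Blue magnetic spirit level, 180 mm long (along the unit's y), 26 wide, 32 tall, clinging to a steel strip on the board: it can slide along the board, not lift or turn. Origin at the centre of its underside, axes parallel to the unit's. The vial with its bubble is in the middle of the top, a black press pad near the end towards the foot.
- level_pad (a point): Centre of the top of the level's black press pad, 22 x 30 mm, 69 mm from the level's middle towards the foot, 32 mm above the level's underside (about 92 mm above the vanity).
- bubble_mid (a point): Middle of the green bubble (16 mm long), which moves along the level's y in the vial window. Centred when it coincides with vial, midway between the two black marks (23 mm apart). Towards the foot (-y of the unit): foot end too high; towards the hinged end (+y): foot end too low. It moves 1.2 mm per 0.001 rad of board tilt and settles in about 1 s.
- vial (a point): Midpoint between the two black marks of the vial window, at the bubble's height, 4 mm from the level's middle towards the hinged end.
- foot_mark (a point): Point on the rim of the foot knob at the outer end of its white line, 18 mm from the axis; turns with the knob.
- organiser: White three-tier stacking organiser, fixed, 110 x 250 mm and 178 mm tall, origin under its middle, standing beyond the hinged end of the shelf unit. Bystander.
- trimmer: Black trimmer, 40 x 140 x 30 mm, lying in the organiser's top tray. Bystander.
- comb_short: Grey guard comb, 40 x 26 x 16 mm, in the top tray. Bystander.
- comb_long: Grey guard comb, 40 x 26 x 24 mm, in the middle tray. Bystander.
- clipper: Steel nail clipper, 60 mm long, in the middle tray. Bystander.
- jar: Closed glass jar with aluminium lid, 58 mm diameter, 60 mm tall, on the vanity. Bystander.
- tumbler: White tumbler, 70 mm diameter, 95 mm tall. Bystander.
- soap: Amber soap bottle, 60 mm diameter, 150 mm tall. Bystander.

How it is judged:
By the outcome, as a careful person would: the job done as asked, in the order asked, and still so for the second after the job is handed in, while the arm keeps its last pose, push and grip.
It also fails if it takes over 67 s, if anything falls off the work surface, if the arm or the gripper's body presses on something with over 40 N, if the wrist force passes 120 N, or if a joint passes its speed limit or range.

ROBOT

A 6-joint arm with a two-finger parallel gripper is mounted at the origin on the work surface. World frame = base frame: x ahead of the robot, y to its left, z up, the work surface at z = 0. Lengths are in m, angles in rad, forces in N, time in s.
With the tool pointing down it reaches from about 0.35 to 0.975 m from the base axis. Payload 4.9 kg.
Tool frame: the origin (TCP) lies at the very end of the fingers, on their centre line; the grasp point (between the pads) lies 19 mm behind it; z points along the fingers, y is the line along which they close (so a half turn about z gives the same grasp; the last joint's range is limited). The gripper opens to 85 mm and grips with 20 to 120 N. Pads are 22 mm wide; open, the fingers measure 114 mm over their backs; the gripper's body (76 mm by 85 mm) begins 54 mm behind the grasp point. The pads swing forward as they close: fully open they stand 13 mm farther back than shut.
Start: joints at [1.017, 0.053, 1.613, -0, 1.476, -0.119], TCP at [0.263, 0.567, 0.231] pointing down, gripper open.
Joint ranges: [-3.01, 3.01], [-1.01, 2.22], [0.06, 2.58], [-1.02, 4.17], [0.09, 2.62], [-3.14, 3.14]. Speed limits (rad/s): [2.57, 2.57, 3.14, 3.14, 3.14, 3.14].

INTERFACE

Orientations are given as a rotation vector (axis times angle).
In Python, from station import ctrl gives the robot as it stands.
- The arm moves only by the tool jog_arm, never from a script. Its argument "plan" is a list of rows, each a list of 7 numbers: the shift along the tool's x, y, z in units of 0.02 m (1.0 is 0.02 m), then the turn, a rotation vector about the tool's x, y, z in units of 45 degrees (1.0 is 45 degrees), then the opening, from -1 (shut) to 1 (fully open). A call has 1 to 8 rows; each row shifts and turns the commanded pose from where the row before left it, along the tool's axes as they then stand; what a row does not reach is not made up. A row lasts 1/10 s, in which the tool goes at most 50 mm and 8.59 degrees, less where a joint would pass 70% of its speed; a pose out of reach is approached as far as the arm can. A call with a number of a shift or a turn outside -1 to 1 is refused whole. A call with a gripper value outside its range is refused whole. The fingers move at their own pace and stop on an object; "grip_force" is the grip in N (left out, the last holds). Time passes only in rows, so rows that do not move let the fingers close. It gives the time, the measured TCP pose, the force, the opening and the grip force at its end, in the units of the state.
- ctrl.get_obs(): the state, without advancing time (a new reading comes with each control period).
- ctrl.get_image(name): name is "scene" or "side" or "wrist"; returns (picture, depth): 480x640x3 uint8, red, green, blue; 480x640 float32, m along the optical axis (not along the pixel's ray), 0 where there is no reading.
- ctrl.camera_info(name): a dict with "camera_matrix" (3x3 intrinsics, pixels), "rvec" (rotation vector, rad) and "tvec" (3), from world to camera coordinates, as OpenCV has them; the wrist camera has in their place "T_tool_cam" (4x4, takes a point from camera to tool coordinates, whose origin is the TCP and whose axes are the flange's). Camera axes: x right, y down, z forward; pixel columns grow to the right and rows downward; lengths in m; the calibration is good to about 2 mm. The wrist camera is an equidistant fisheye: a pixel r from the principal point sees the ray r / f radians off the axis. A picture is of the moment at which its call begins: read the wrist's pose just before it. camera_info takes no time and is no camera call.
- ctrl.finish_job(): hands the job in; it is judged then, once.
The state is a dict: "t": time; "q": joint angles; "dq": joint speeds; "effort": joint torques, N m; "tool_pos": TCP position; "tool_rot": TCP orientation; "contact_force": force on the tool from outside, world axes, zero at the start; "wrist_torque": the same for the moment, N m; "opening": finger opening in m; "grip_force": force on a finger pad.
Only numpy, scipy, OpenCV 4.12 (cv2) and the standard library are available. Lean on these libraries where they do the work, as an engineer would, in place of code of your own. Each camera call takes 0.05 s, during which the arm holds its last target. There are 200 camera calls.

## Working session

There is one attempt and no reset: what is moved stays moved. The work goes in short steps, Python scripts to look and compute and a tool call to move; the robot and the scene stay as the last step left them, time stands still between calls to the robot, and variables do not carry over. Pictures are saved under pics/ and viewed, at most 10 in all, crops included, and the job is handed in when it is done.

Besides the shell and the picture viewer there is one more tool, called after "Call:" by a JSON object that holds its "method" and its "body". jog_arm: Moves the arm, as the interface text tells. Shifts and turns lie within -1 to 1; 1 stands for 0.02 m of shift or 45 degrees of turn. Its arguments: {"type":"object","properties":{"plan":{"type":"array"},"grip_force":{"type":"number"}},"required":["plan"]}

```bash
ls; mkdir -p pics; cat > h.py <<'E'
import numpy as np, cv2
from station import ctrl
from scipy.spatial.transform import Rotation as R
def grab(n,save=None):
    o=ctrl.get_obs(); im,d=ctrl.get_image(n)
    if save: cv2.imwrite('pics/'+save,im[:,:,::-1])
    return o,im,d
def cam(n,o=None):
    c=ctrl.camera_info(n); K=np.array(c['camera_matrix'])
    if n=='wrist':
        T=np.eye(4);T[:3,:3]=R.from_rotvec(o['tool_rot']).as_matrix();T[:3,3]=o['tool_pos']
        T=T@np.array(c['T_tool_cam']); return K,T
    Rm=R.from_rotvec(np.ravel(c['rvec'])).as_matrix();T=np.eye(4);T[:3,:3]=Rm.T;T[:3,3]=-Rm.T@np.ravel(c['tvec']); return K,T
def ray(n,uv,o=None):
    K,T=cam(n,o);x=(uv[0]-K[0,2])/K[0,0];y=(uv[1]-K[1,2])/K[1,1]
    if n=='wrist':
        r=np.hypot(x,y);d=np.array([np.sin(r)*x/r,np.sin(r)*y/r,np.cos(r)]) if r>1e-9 else np.array([0,0,1.])
    else: d=np.array([x,y,1.])
    return T[:3,3],T[:3,:3]@d
def onz(n,uv,z,o=None):
    c,d=ray(n,uv,o);return c+d*(z-c[2])/d[2]
E
python3 - <<'E'
from h import *
print(ctrl.get_obs())
for n in('scene','side','wrist'):
    o,im,d=grab(n,n+'0.png'); K,T=cam(n,o); print(n,K.tolist(),T.round(3).tolist())
a=[cv2.imread(f'pics/{n}0.png') for n in('scene','side')]
E
```

```text
pics
{'t': 0.0, 'q': array([ 1.01699893e+00,  5.34169468e-02,  1.61430440e+00,  5.81495537e-05,
        1.47598506e+00, -1.19005966e-01]), 'dq': array([-4.94073307e-04, -1.61522824e-04,  5.05302912e-04, -2.52686417e-03,
        1.66151567e-03, -5.97007584e-05]), 'effort': array([ 3.79795247e-04, -3.93698502e+01, -3.70170987e+01, -6.75702267e-05,
        7.32857472e-03, -1.63911091e-05]), 'tool_pos': array([0.26292208, 0.56632142, 0.23001955]), 'tool_rot': array([-0.67744779, -3.06690928,  0.00310341]), 'contact_force': array([-0.31978202, -0.63543344,  0.51426628]), 'wrist_torque': array([-0.05001886,  0.03692944,  0.05401743]), 'grip_force': 0.0, 'opening': 0.08552027524146767}
scene [[459.90814893341303, 0.0, 316.6558945215614], [0.0, 459.90814893341303, 251.71760830663075], [0.0, 0.0, 1.0]] [[-0.148, 0.613, -0.776, 1.551], [0.989, 0.095, -0.114, 0.103], [0.004, -0.784, -0.621, 0.898], [0.0, 0.0, 0.0, 1.0]]
side [[462.7876214339637, 0.0, 323.07594761008755], [0.0, 462.7876214339637, 243.987821190106], [0.0, 0.0, 1.0]] [[-0.983, -0.095, 0.157, 0.411], [-0.183, 0.551, -0.814, 0.918], [-0.009, -0.829, -0.559, 0.766], [0.0, 0.0, 0.0, 1.0]]
wrist [[371.64829954431775, 0.0, 324.0881492790488], [0.0, 371.64829954431775, 236.3868157556743], [0.0, 0.0, 1.0]] [[0.422, 0.863, 0.277, 0.192], [0.907, -0.401, -0.132, 0.599], [-0.002, 0.307, -0.952, 0.373], [0.0, 0.0, 0.0, 1.0]]
```

View pics/scene0.png

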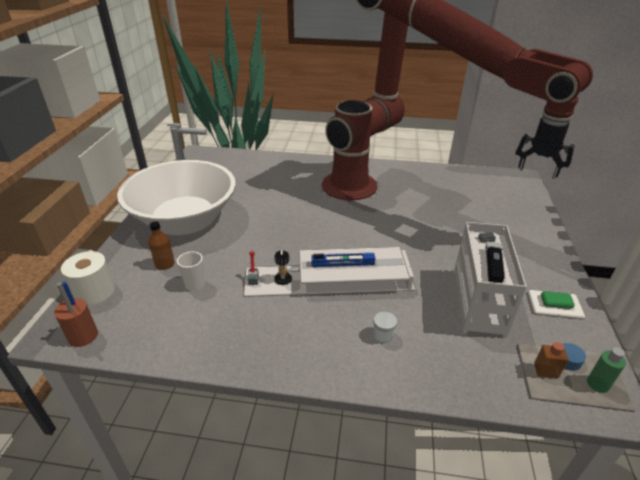

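View pics/side0.png

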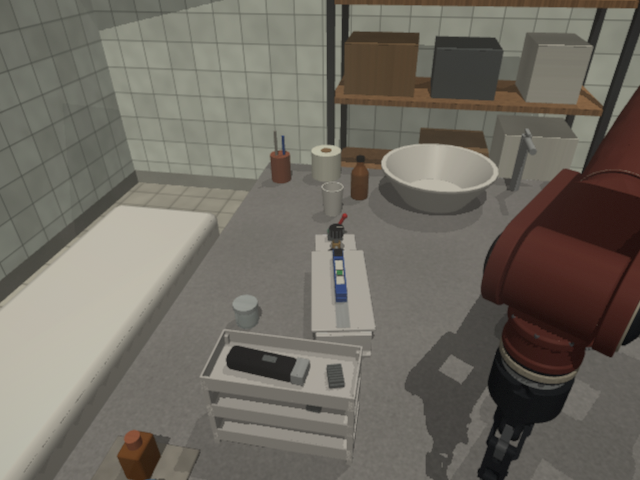

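Scene: lever ball at about (252,254), knob (282,257), blue level (343,260). The foot end is towards world -y and the lever leans towards world -x.

```bash
python3 - <<'E'
from h import *
def comp(m,mn=4):
    n,l,s,c=cv2.connectedComponentsWithStats(m.astype(np.uint8)); return [(c[i].round(1).tolist(),s[i].tolist()) for i in range(1,n) if s[i,4]>=mn]
for n,(u0,u1,v0,v1) in(('scene',(235,420,235,300)),('side',(300,380,205,340))):
    o,im,d=grab(n); h=cv2.cvtColor(im,cv2.COLOR_RGB2HSV); roi=np.zeros(h.shape[:2],bool);roi[v0:v1,u0:u1]=1
    red=roi&((h[...,0]<8)|(h[...,0]>172))&(h[...,1]>150)&(h[...,2]>70)
    blue=roi&(abs(h[...,0].astype(int)-112)<14)&(h[...,1]>120)&(h[...,2]>50)
    blk=roi&(h[...,2]<50)
    for nm,m,z in(('red',red,.09),('blue',blue,.085),('blk',blk,.101)):
        for c,s in comp(m): print(n,nm,c,s,onz(n,c,z).round(3))
    ys,xs=np.where(blue); P=np.array([onz(n,(x,y),.088)[:2] for x,y in zip(xs,ys)])
    (c,w,a)=cv2.minAreaRect(P.astype(np.float32)*1000);print('rect',c,w,a)
    cr=cv2.resize(im[v0:v1,u0:u1],None,fx=4,fy=4,interpolation=cv2.INTER_CUBIC); cv2.imwrite('pics/crop_%s.png'%n,cr[:,:,::-1])
E
```

```text
scene red [252.0, 260.9] [250, 252, 5, 19, 41] [ 0.609 -0.215  0.09 ]
scene blue [344.2, 260.8] [312, 254, 63, 12, 320] [0.564 0.036 0.085]
scene blk [281.4, 258.1] [275, 252, 13, 13, 131] [ 0.598 -0.134  0.101]
scene blk [318.0, 256.2] [314, 255, 9, 4, 28] [ 0.574 -0.036  0.101]
scene blk [282.6, 278.9] [275, 274, 16, 10, 115] [ 0.681 -0.113  0.101]
rect (562.6004638671875, 32.95714569091797) (45.22664260864258, 174.57632446289062) 11.170340538024902
side red [344.4, 215.4] [343, 214, 4, 4, 13] [ 0.567 -0.221  0.09 ]
side red [340.9, 220.2] [339, 218, 4, 5, 9] [ 0.573 -0.193  0.09 ]
side blue [337.8, 257.2] [334, 256, 9, 4, 24] [ 0.554 -0.021  0.085]
side blue [340.5, 289.0] [336, 285, 10, 9, 90] [0.529 0.101 0.085]
side blue [341.2, 297.4] [337, 297, 9, 2, 15] [0.523 0.13  0.085]
side blk [335.6, 229.9] [330, 224, 13, 14, 99] [ 0.577 -0.123  0.101]
side blk [337.8, 252.0] [334, 249, 8, 7, 50] [ 0.555 -0.021  0.101]
rect (538.5271606445312, 56.71962356567383) (22.822681427001953, 162.2584686279297) 12.044724464416504
```

View pics/crop_scene.png

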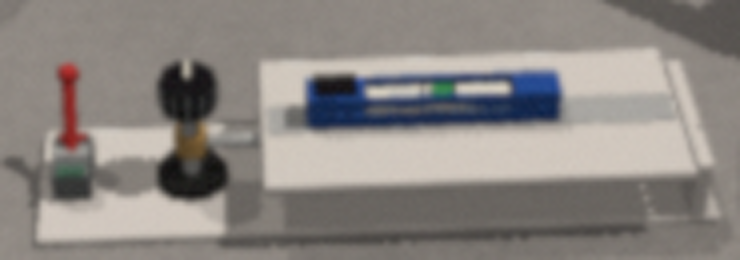

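Call:
{"method": "jog_arm", "body": {"plan": [[-1,-0.87,-0.5,0,0,0,1],[-1,-0.87,-0.5,0,0,0,1],[-1,-0.87,-0.5,0,0,0,1],[-1,-0.87,-0.5,0,0,0,1],[-1,-0.87,0,0,0,0,1],[-1,-0.87,0,0,0,0,1],[-1,-0.87,0,0,0,0,1],[-1,-0.87,0,0,0,0,1]]}}

```text
t: 1.05
tool_pos: [0.35, 0.3722, 0.2713]
tool_rot: [0.677, 3.068, 0.0]
contact_force: [1.4, 0.5, -0.4]
opening: 0.0853
grip_force: 0.0
```

Call:
{"method": "jog_arm", "body": {"plan": [[-1,-0.87,0,0,0,0,1],[-1,-0.87,0,0,0,0,1],[-1,-0.87,0,0,0,0,1],[-1,-0.87,0,0,0,0,1],[-1,-0.87,0,0,0,0,1],[-1,-0.87,0,0,0,0,1],[-1,-0.87,0,0,0,0,1],[-1,-0.87,0,0,0,0,1]]}}

```text
t: 1.85
tool_pos: [0.4365, 0.1785, 0.2713]
tool_rot: [0.677, 3.067, 0.0]
contact_force: [0.6, 0.3, -0.2]
opening: 0.0852
grip_force: 0.0
```

Call:
{"method": "jog_arm", "body": {"plan": [[-1,-0.87,0,0,0,0,1],[-1,-0.87,0,0,0,0,1],[-1,-0.87,0,0,0,0,1],[-1,-0.87,0,0,0,0,1],[-1,-0.87,0,0,0,0,1],[-1,-0.87,0,0,0,0,1],[-1,-0.87,0,0,0,0,1],[-1,-0.87,0,0,0,0,1]]}}

```text
t: 2.65
tool_pos: [0.523, -0.0151, 0.2713]
tool_rot: [0.678, 3.068, 0.0]
contact_force: [-0.6, 0.9, -0.1]
opening: 0.0854
grip_force: 0.0
```

Call:
{"method": "jog_arm", "body": {"plan": [[-1,-0.87,0,0,0,0,-1],[-1,-0.87,0,0,0,0,-1],[-1,-0.87,0,0,0,0,-1],[-1,-0.87,0.5,0,0,0,-1],[-1,-0.87,0.5,0,0,0,-1],[0,0,0.5,0,0,0,-1],[0,0,0,0,0,0,-1]]}}

```text
t: 3.35
tool_pos: [0.5756, -0.1349, 0.2389]
tool_rot: [-0.678, -3.063, -0.002]
contact_force: [-0.2, 0.6, -0.2]
opening: -0.0
grip_force: 0.0
```

```bash
python3 - <<'E'
from h import *
o,im,d=grab('wrist','w1.png'); print(o)
np.savez('w1.npz',im=im,d=d,p=o['tool_pos'],r=o['tool_rot'])
E
```

```text
{'t': 3.35, 'q': array([-3.56173467e-01, -2.83808585e-02,  1.68206131e+00,  3.65121750e-04,
        1.49231810e+00, -1.49138507e+00]), 'dq': array([ 0.01998156, -0.02821261, -0.00996087,  0.00092013,  0.01384186,
        0.00088123]), 'effort': array([-7.66682513e-01, -3.62154365e+01, -3.82786417e+01, -4.86786466e-02,
       -1.35976025e-01, -8.12032493e-03]), 'tool_pos': array([ 0.57564702, -0.13488663,  0.23886638]), 'tool_rot': array([-6.77931518e-01, -3.06315631e+00, -1.51876562e-03]), 'contact_force': array([-0.21932738,  0.64071726, -0.20318473]), 'wrist_torque': array([ 0.03410586,  0.00987181, -0.02487608]), 'grip_force': 0.0, 'opening': -2.538553311249978e-07}
```

View pics/w1.png

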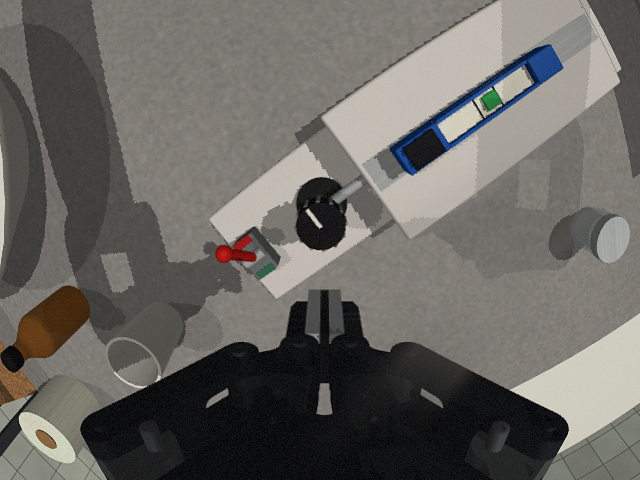

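The wrist view shows the ball at (224,254), the knob top at about (321,224), the pad at (423,149) and the bubble at (491,99).

```bash
cat >> h.py <<'E'
def unitpts(o,im):
    h=cv2.cvtColor(im,cv2.COLOR_RGB2HSV)
    H,S,V=[h[...,i].astype(int) for i in range(3)]
    def big(m):
        n,l,s,c=cv2.connectedComponentsWithStats(m.astype(np.uint8)); i=1+np.argmax(s[1:,4]); return l==i,c[i],s[i]
    return H,S,V,big
def rectz(m,z,o):
    ys,xs=np.where(m); P=np.array([onz('wrist',(x,y),z,o)[:2] for x,y in zip(xs,ys)])
    c,w,a=cv2.minAreaRect((P*1000).astype(np.float32)); return np.array(c),w,a
E
python3 - <<'E'
from h import *
f=np.load('w1.npz');o=dict(tool_pos=f['p'],tool_rot=f['r']);im=f['im']
H,S,V,big=unitpts(o,im)
m,c,s=big((abs(H-112)<14)&(S>120)&(V>50)); 
mf=cv2.morphologyEx(m.astype(np.uint8),cv2.MORPH_CLOSE,np.ones((25,25)));print('level',c,s,rectz(mf>0,.092,o))
g=(abs(H-65)<20)&(S>120)&(V>60);g[180:]=0;m,c,s=big(g);print('bubble',c,s,rectz(m,.09,o))
b=(V<45);b2=b.copy();b2[:,:395]=0;b2[:,450:]=0;b2[180:]=0;m,c,s=big(b2);print('pad',c,s,rectz(m,.092,o))
b2=b.copy();b2[250:]=0;b2[:170]=0;b2[:,:290]=0;b2[:,350:]=0;m,c,s=big(b2);print('knob',c,s)
r=((H<8)|(H>172))&(S>150)&(V>70);r[:,:200]=0;r[:,275:]=0;r[:220]=0;r[275:]=0;m,c,s=big(r);print('red',c,s)
for uv,z in(((224,254),.085),((321,224),.101),((322,223),.101),((491,99),.09),((423,149),.092)):
    p=onz('wrist',uv,z,o); print(uv,p.round(4))
cv2.imwrite('pics/c1.png',cv2.resize(im[160:300,190:390],None,fx=4,fy=4,interpolation=cv2.INTER_CUBIC)[:,:,::-1])
E
```

```text
Traceback (most recent call last):
  File "h.py", line 29, in rectz
    ys,xs=np.where(m); P=np.array([onz('wrist',(x,y),z,o)[:2] for x,y in zip(xs,ys)])
                                   ~~~^^^^^^^^^^^^^^^^^^^
  File "h.py", line 21, in onz
    c,d=ray(n,uv,o);return c+d*(z-c[2])/d[2]
        ~~~^^^^^^^^
  File "h.py", line 15, in ray
    K,T=cam(n,o);x=(uv[0]-K[0,2])/K[0,0];y=(uv[1]-K[1,2])/K[1,1]
        ~~~^^^^^
  File "h.py", line 9, in cam
    c=ctrl.camera_info(n); K=np.array(c['camera_matrix'])
ValueError: time passes only in moves, steps and waits
```

```bash
python3 - <<'E'
s=open('h.py').read()
s=s.replace("def cam(n,o=None):\n    c=ctrl.camera_info(n)","_C={}\ndef cam(n,o=None):\n    if n not in _C: _C[n]=ctrl.camera_info(n)\n    c=_C[n]")
open('h.py','w').write(s)
E
cat > m1.py <<'E'
from h import *
f=np.load('w1.npz');o=dict(tool_pos=f['p'],tool_rot=f['r']);im=f['im']
H,S,V,big=unitpts(o,im)
m,c,s=big((abs(H-112)<14)&(S>120)&(V>50)); 
mf=cv2.morphologyEx(m.astype(np.uint8),cv2.MORPH_CLOSE,np.ones((25,25)));print('level',c,s,rectz(mf>0,.092,o))
g=(abs(H-65)<20)&(S>120)&(V>60);g[180:]=0;m,c,s=big(g);print('bubble',c,s,rectz(m,.09,o))
b=(V<45);b2=b.copy();b2[:,:395]=0;b2[:,450:]=0;b2[180:]=0;m,c,s=big(b2);print('pad',c,s,rectz(m,.092,o))
b2=b.copy();b2[250:]=0;b2[:170]=0;b2[:,:290]=0;b2[:,350:]=0;m,c,s=big(b2);print('knob',c,s)
r=((H<8)|(H>172))&(S>150)&(V>70);r[:,:200]=0;r[:,275:]=0;r[:220]=0;r[275:]=0;m,c,s=big(r);print('red',c,s)
for uv,z in(((224,254),.085),((321,224),.101),((322,223),.101),((491,99),.09),((423,149),.092)):
    p=onz('wrist',uv,z,o); print(uv,p.round(4))
cv2.imwrite('pics/c1.png',cv2.resize(im[160:300,190:390],None,fx=4,fy=4,interpolation=cv2.INTER_CUBIC)[:,:,::-1])
E
python3 m1.py
```

```text
level [483.84386021 100.34241744] [ 390   45  173  130 3119] (array([540.74188232,  25.58403778]), (29.1940860748291, 178.92823791503906), 11.782535552978516)
bubble [490.944  99.548] [481  89  21  21 250] (array([540.64190674,  32.81872559]), (12.884929656982422, 15.512510299682617), 10.894177436828613)
pad [423.65462274 149.08076514] [403 129  43  41 941] (array([556.65887451, -38.89021683]), (21.928403854370117, 29.581619262695312), 11.244945526123047)
knob [320.16149773 214.26437216] [ 296  178   51   72 2644]
red [235.09516129 251.73548387] [215 235  41  28 620]
(224, 254) [ 0.5688 -0.2285  0.085 ]
(321, 224) [ 0.5762 -0.1381  0.101 ]
(322, 223) [ 0.5758 -0.137   0.101 ]
(491, 99) [0.5402 0.033  0.09  ]
(423, 149) [ 0.5563 -0.0395  0.092 ]
```

View pics/c1.png

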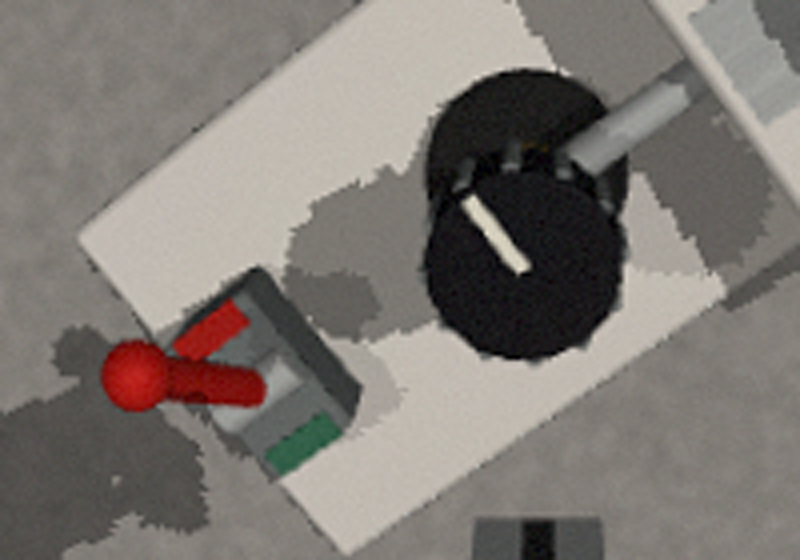

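Call:
{"method": "jog_arm", "body": {"plan": [[0,0,0.9,0,0,-0.162,-1],[0,0,0.9,0,0,-0.162,-1],[0,0,0.9,0,0,-0.162,-1],[0,0,0.9,0,0,-0.162,-1],[0,0,0.9,0,0,-0.162,-1]]}}

```text
t: 3.9
tool_pos: [0.5769, -0.134, 0.1518]
tool_rot: [-0.326, 3.123, -0.001]
contact_force: [-0.4, 0.7, 0.5]
opening: 0.0002
grip_force: 0.0
```

Call:
{"method": "jog_arm", "body": {"plan": [[0.9,-0.9,0,0,0,0,-1],[0.9,-0.9,0,0,0,0,-1],[0.9,-0.9,0,0,0,0,-1],[0.8,-0.9,0,0,0,0,-1],[0,-0.9,0,0,0,0,-1],[0,0,1,0,0,0,-1],[0,0,1,0,0,0,-1],[0,0,0,0,0,0,-1]]}}

```text
t: 4.7
tool_pos: [0.5251, -0.2359, 0.1087]
tool_rot: [0.316, -3.122, -0.005]
contact_force: [-0.5, -0.1, -1.0]
opening: 0.0002
grip_force: 0.0
```

```bash
cat > st.py <<'E'
from h import *
import sys
o=ctrl.get_obs(); Rm=R.from_rotvec(o['tool_rot']).as_matrix(); t=np.array(eval(sys.argv[1])) 
d=Rm.T@(t-o['tool_pos']); print(o['t'],o['tool_pos'].round(4),'axes',Rm[:,0].round(3),Rm[:,1].round(3),'units',(d/.02).round(2),'F',o['contact_force'].round(1),'q6',o['q'][5].round(2))
E
python3 st.py '(.525,-.2375,.07)'
```

```text
4.7 [ 0.5251 -0.2359  0.1087] axes [-0.98  -0.201  0.003] [-0.201  0.98   0.004] units [ 0.01 -0.08  1.93] F [-0.5 -0.1 -1. ] q6 -2.32
```

Call:
{"method": "jog_arm", "body": {"plan": [[0,0,0.95,0,0,0,-1],[0,0,0.95,0,0,0,-1],[-0.6,0,0,0,0,0,-1],[-0.4,0,0,0,0,0,-1],[-0.4,0,0,0,0,0,-1],[-0.4,0,0,0,0,0,-1],[-0.4,0,0,0,0,0,-1],[-0.4,0,0,0,0,0,-1]]}}

```text
t: 5.5
tool_pos: [0.5782, -0.2268, 0.0739]
tool_rot: [-0.316, 3.125, -0.001]
contact_force: [-0.2, 0.5, -0.1]
opening: 0.0001
grip_force: 0.1
```

Call:
{"method": "jog_arm", "body": {"plan": [[-0.4,0,0,0,0,0,-1],[-0.4,0,0,0,0,0,-1],[-0.3,0,0,0,0,0,-1],[0,0,0,0,0,0,-1],[0.8,0,0,0,0,0,-1],[0.8,0,-1,0,0,0,-1],[0,0,-1,0,0,0,-1],[0,0,-1,0,0,0,-1]]}}

```text
t: 6.3
tool_pos: [0.5664, -0.229, 0.1336]
tool_rot: [0.314, -3.125, -0.001]
contact_force: [0.4, -0.9, 1.0]
opening: -0.0003
grip_force: 0.0
```

```bash
python3 st.py '(.5768,-.1385,.13)'; python3 - <<'E'
from h import *
o,im,d=grab('wrist','w2.png')
E
```

```text
6.3 [ 0.5664 -0.229   0.1336] axes [-0.98  -0.199  0.001] [-0.199  0.98   0.001] units [-1.41  4.33  0.18] F [ 0.4 -0.9  1. ] q6 -2.28
```

View pics/w2.png

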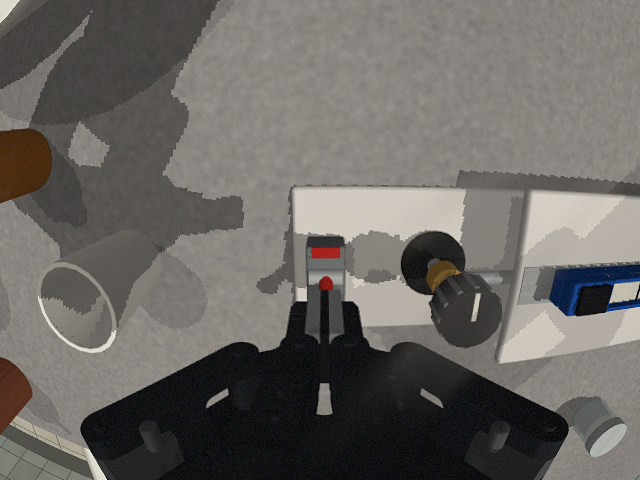

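Call:
{"method": "jog_arm", "body": {"plan": [[-0.47,0.87,-0.2,0,0,0,0.41],[-0.47,0.87,-0.2,0,0,0,0.41],[-0.47,0.87,-0.2,0,0,0,0.41],[0,0.87,-0.2,0,0,0,0.41],[0,0.85,0,0,0,0,0.41],[0,0,0,0,0,0.18,0.41],[0,0,0,0,0,0.18,0.41],[0,0,0,0,0,0.18,0.41]]}}

```text
t: 7.15
tool_pos: [0.5768, -0.1377, 0.1488]
tool_rot: [-0.358, -3.12, 0.0]
contact_force: [-0.7, 0.4, -0.7]
opening: 0.06
grip_force: 0.0
```

Call:
{"method": "jog_arm", "body": {"plan": [[0,0,0,0,0,0.18,0.41],[0,0,0,0,0,0.18,0.41],[0,0,0,0,0,0.18,0.41],[0,0,0,0,0,0.18,0.41],[0,0,0,0,0,0.18,0.41],[0,0,0,0,0,0.18,0.41],[0,0,0,0,0,0.18,0.41],[0,0,0,0,0,0.18,0.41]]}}

```text
t: 7.95
tool_pos: [0.5768, -0.1379, 0.1487]
tool_rot: [-1.974, -2.443, 0.001]
contact_force: [-0.1, -0.3, 0.1]
opening: 0.0598
grip_force: 0.0
```

```bash
python3 st.py '(.5768,-.1385,.073)'; python3 - <<'E'
from h import *
o,im,d=grab('wrist','w3.png'); np.savez('w3.npz',im=im,d=d,p=o['tool_pos'],r=o['tool_rot'])
print(o['opening'])
E
```

```text
7.95 [ 0.5768 -0.1379  0.1487] axes [-0.21   0.978  0.   ] [ 0.978  0.21  -0.001] units [-0.03 -0.    3.79] F [-0.1 -0.3  0.1] q6 -0.57
0.059836556194507395
```

View pics/w3.png

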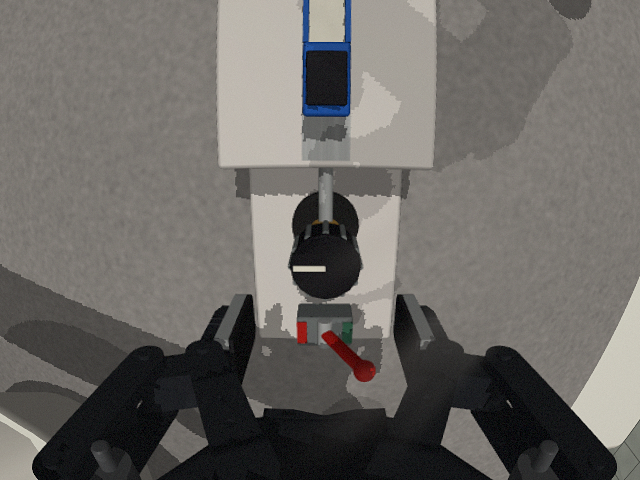

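The lever now leans to the green side, so it is free. The knob centre is at about (326,267) and the white line points to -x.

```bash
python3 - <<'E'
from h import *
f=np.load('w3.npz');o=dict(tool_pos=f['p'],tool_rot=f['r'])
print(onz('wrist',(326,267),.101,o))
Rm=R.from_rotvec(o['tool_rot']).as_matrix()
print(Rm.T@(onz('wrist',(326,267),.101,o)-o['tool_pos'])*1000)
E
```

```text
[ 0.57860835 -0.13883523  0.101     ]
[-1.26733447  1.60652119 47.74628193]
```

Call:
{"method": "jog_arm", "body": {"plan": [[-0.05,0.05,1,0,0,0,0.41],[0,0,1,0,0,0,0.41],[0,0,1,0,0,0,0.41],[0,0,0.7,0,0,0,0.41],[0,0,0,0,0,0,-0.3],[0,0,0,0,0,0,-0.3],[0,0,0,0,0,0,-0.3],[0,0,0,0,0,0,-0.3]], "grip_force": 25}}

```text
t: 8.8
tool_pos: [0.5775, -0.1387, 0.0743]
tool_rot: [-1.966, -2.447, 0.002]
contact_force: [-2.9, 0.6, -6.6]
opening: 0.0392
grip_force: 27.8
```

Call:
{"method": "jog_arm", "body": {"plan": [[0,0,0,0,0,0.167,-0.3],[0,0,0,0,0,0.167,-0.3],[0,0,0,0,0,0.167,-0.3],[0,0,0,0,0,0.167,-0.3],[0,0,0,0,0,0.167,-0.3],[0,0,0,0,0,0.167,-0.3],[0,0,0,0,0,0.167,-0.3],[0,0,0,0,0,0.167,-0.3]]}}

```text
t: 9.6
tool_pos: [0.5777, -0.1388, 0.0743]
tool_rot: [-2.931, -1.126, 0.003]
contact_force: [-2.3, 0.8, -8.6]
opening: 0.0391
grip_force: 27.6
```

Call:
{"method": "jog_arm", "body": {"plan": [[0,0,0,0,0,0.167,-0.3],[0,0,0,0,0,0.167,-0.3],[0,0,0,0,0,0.167,-0.3],[0,0,0,0,0,0.167,-0.3],[0,0,0,0,0,0.167,-0.3],[0,0,0,0,0,0.167,-0.3],[0,0,0,0,0,0.167,-0.3],[0,0,0,0,0,0.167,-0.3]]}}

```text
t: 10.4
tool_pos: [0.5778, -0.139, 0.0743]
tool_rot: [3.102, -0.494, -0.004]
contact_force: [-2.3, -1.0, -8.7]
opening: 0.0392
grip_force: 27.6
```

Call:
{"method": "jog_arm", "body": {"plan": [[0,0,0,0,0,0,-0.3],[0,0,0,0,0,0,0.41],[0,0,0,0,0,0,0.41],[0,0,0,0,0,0,0.41],[0,0,-1,0,0,0,0.41],[0,0,-1,0,0,0,0.41],[0,0,-1,0,0,0,0.41],[0,0,0,0,0,0,-1]]}}

```text
t: 11.2
tool_pos: [0.582, -0.1403, 0.1405]
tool_rot: [3.102, -0.485, 0.015]
contact_force: [-0.4, -0.7, 0.5]
opening: 0.0471
grip_force: 0.0
```

```bash
python3 st.py '(.5563,-.0392,.105)'
```

```text
11.2 [ 0.582  -0.1403  0.1405] axes [ 0.952 -0.305  0.009] [-0.305 -0.952  0.   ] units [-2.78 -4.42  1.75] F [-0.4 -0.7  0.5] q6 1.52
```

Call:
{"method": "jog_arm", "body": {"plan": [[-0.56,-0.88,0,0,0,0,-1],[-0.56,-0.88,0,0,0,0,-1],[-0.56,-0.88,0,0,0,0,-1],[-0.55,-0.88,0,0,0,0,-1],[-0.55,-0.88,0,0,0,0,-1],[0,0,0,0,0,-0.18,-1],[0,0,0,0,0,-0.18,-1],[0,0,0,0,0,-0.18,-1]]}}

```text
t: 12.0
tool_pos: [0.5515, -0.0368, 0.1337]
tool_rot: [-3.135, -0.189, 0.003]
contact_force: [-1.2, 0.4, -0.5]
opening: 0.0004
grip_force: 0.0
```

Call:
{"method": "jog_arm", "body": {"plan": [[0,0,0,0,0,-0.18,-1],[0,0,0,0,0,-0.18,-1],[0,0,0,0,0,-0.18,-1],[0,0,0,0,0,-0.18,-1],[0,0,0,0,0,-0.18,-1],[0,0,0,0,0,0,-1]]}}

```text
t: 12.6
tool_pos: [0.5517, -0.0373, 0.1338]
tool_rot: [-2.879, -1.253, 0.003]
contact_force: [-0.6, 0.2, 0.3]
opening: -0.0002
grip_force: 0.0
```

```bash
python3 st.py '(.5563,-.0392,.105)'; python3 - <<'E'
from h import *
o,im,d=grab('wrist','w4.png'); np.savez('w4.npz',im=im,d=d,p=o['tool_pos'],r=o['tool_rot'])
E
```

```text
12.6 [ 0.5517 -0.0373  0.1338] axes [ 0.682  0.732 -0.001] [ 0.732 -0.682 -0.002] units [0.09 0.24 1.44] F [-0.6  0.2  0.3] q6 0.55
```

View pics/w4.png

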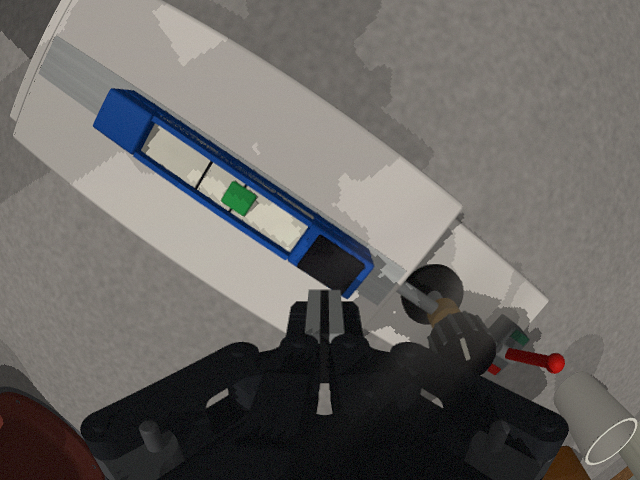

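The pad is at (333,261), the bubble at (239,198), and the visible mark at (205,176). The bubble stands about 10 mm towards the foot unpressed, as hoped.

```bash
python3 - <<'E'
from h import *
f=np.load('w4.npz');o=dict(tool_pos=f['p'],tool_rot=f['r']);im=f['im']
H,S,V,big=unitpts(o,im)
b2=V<45;b2[:,:290]=0;b2[:,372:]=0;b2[286:]=0;b2[:225]=0;m,c,s=big(b2);c,w,a=rectz(m,.094,o);print(c,w,a)
g=(abs(H-65)<20)&(S>120)&(V>60);g[230:]=0;m,c2,s=big(g);print('bub',c2,rectz(m,.092,o))
Rm=R.from_rotvec(o['tool_rot']).as_matrix()
print((Rm.T@(np.array([c[0]/1000,c[1]/1000,.094])-o['tool_pos'])/.02).round(2))
a=onz('wrist',(205,176),.092,o);b=onz('wrist',(239,198),.092,o);print(a,b,np.linalg.norm(a-b))
E
```

```text
[557.36975098 -37.4713707 ] (22.04331398010254, 30.06251335144043) 11.96599006652832
bub [238.37004405 198.06020558] (array([546.93707275,  21.78170204]), (13.2359037399292, 14.927651405334473), 11.97996997833252)
[0.19 0.22 1.99]
[0.5425863  0.04247849 0.092     ] [0.54736319 0.021547   0.092     ] 0.021469646388023823
```

Call:
{"method": "jog_arm", "body": {"plan": [[0.15,0.22,0.6,0,0,0,-1],[0,0,0.6,0,0,0,-1],[0,0,0.5,0,0,0,-1],[0,0,0.1,0,0,0,-1],[0,0,0,0,0,0,-1]]}}

```text
t: 13.15
tool_pos: [0.5573, -0.0391, 0.0981]
tool_rot: [-2.88, -1.252, 0.003]
contact_force: [0.7, 0.3, -0.9]
opening: -0.0002
grip_force: 0.0
```

Call:
{"method": "jog_arm", "body": {"plan": [[0,0,0.05,0,0,0,-1],[0,0,0.05,0,0,0,-1],[0,0,0,0,0,0,-1]]}}

```text
t: 13.45
tool_pos: [0.5583, -0.0393, 0.0977]
tool_rot: [2.881, 1.252, 0.001]
contact_force: [0.2, 0.2, 0.5]
opening: 0.0001
grip_force: 0.0
```

Call:
{"method": "jog_arm", "body": {"plan": [[0,0,0.05,0,0,0,-1],[0,0,0.05,0,0,0,-1],[0,0,0,0,0,0,-1]]}}

```text
t: 13.75
tool_pos: [0.5579, -0.0392, 0.0952]
tool_rot: [-2.881, -1.253, 0.0]
contact_force: [0.4, 0.3, -0.6]
opening: -0.0002
grip_force: 0.0
```

Call:
{"method": "jog_arm", "body": {"plan": [[0,0,0.05,0,0,0,-1],[0,0,0,0,0,0,-1]]}}

```text
t: 13.95
tool_pos: [0.5581, -0.0392, 0.0944]
tool_rot: [2.881, 1.253, 0.0]
contact_force: [-0.1, 0.7, 1.2]
opening: 0.0001
grip_force: 0.3
```

Call:
{"method": "jog_arm", "body": {"plan": [[0,0,0.05,0,0,0,-1],[0,0,0,0,0,0,-1]]}}

```text
t: 14.15
tool_pos: [0.5583, -0.0393, 0.0936]
tool_rot: [2.881, 1.253, 0.001]
contact_force: [-1.0, 0.0, 2.1]
opening: -0.0001
grip_force: 1.0
```

Call:
{"method": "jog_arm", "body": {"plan": [[0,0,0.05,0,0,0,-1],[0,0,0,0,0,0,-1]]}}

```text
t: 14.35
tool_pos: [0.5583, -0.0395, 0.0926]
tool_rot: [2.88, 1.252, 0.001]
contact_force: [0.7, -0.5, 2.6]
opening: -0.0002
grip_force: 1.4
```

Call:
{"method": "jog_arm", "body": {"plan": [[0,0,0.05,0,0,0,-1],[0,0,0,0,0,0,-1]]}}

```text
t: 14.55
tool_pos: [0.5584, -0.0395, 0.0917]
tool_rot: [2.88, 1.252, 0.001]
contact_force: [0.4, -1.9, 3.8]
opening: -0.0003
grip_force: 1.8
```

Call:
{"method": "jog_arm", "body": {"plan": [[0,0,0.03,0,0,0,-1],[0,0,0,0,0,0,-1]]}}

```text
t: 14.75
tool_pos: [0.5587, -0.0395, 0.0916]
tool_rot: [2.88, 1.252, 0.002]
contact_force: [-0.3, -2.3, 4.9]
opening: 0.0
grip_force: 2.8
```

Call:
{"method": "jog_arm", "body": {"plan": [[0,0,0.03,0,0,0,-1],[0,0,0,0,0,0,-1]]}}

```text
t: 14.95
tool_pos: [0.559, -0.0395, 0.0915]
tool_rot: [2.88, 1.252, 0.003]
contact_force: [-0.7, -0.8, 7.8]
opening: -0.0002
grip_force: 3.6
```

Call:
{"method": "jog_arm", "body": {"plan": [[0,0,0.03,0,0,0,-1],[0,0,0,0,0,0,-1],[0,0,0,0,0,0,-1],[0,0,0,0,0,0,-1]]}}

```text
t: 15.35
tool_pos: [0.5593, -0.0395, 0.0913]
tool_rot: [2.88, 1.252, 0.004]
contact_force: [0.3, -0.5, 9.1]
opening: 0.0002
grip_force: 4.4
```

Call:
{"method": "jog_arm", "body": {"plan": [[0,0,0.015,0,0,0,-1],[0,0,0,0,0,0,-1],[0,0,0,0,0,0,-1],[0,0,0,0,0,0,-1],[0,0,0,0,0,0,-1],[0,0,0,0,0,0,-1],[0,0,0,0,0,0,-1],[0,0,0,0,0,0,-1]]}}

```text
t: 16.15
tool_pos: [0.5594, -0.0395, 0.0913]
tool_rot: [2.879, 1.252, 0.004]
contact_force: [-0.4, -0.6, 10.0]
opening: 0.0001
grip_force: 4.8
```

```bash
python3 - <<'E'
from h import *
o,im,d=grab('wrist'); np.savez('w5.npz',im=im,p=o['tool_pos'],r=o['tool_rot']); print(o['tool_pos'],o['contact_force'])
cv2.imwrite('pics/c5.png',cv2.resize(im[60:340,20:380],None,fx=2,fy=2,interpolation=cv2.INTER_CUBIC)[:,:,::-1])
E
```

```text
[ 0.55941762 -0.039473    0.09126113] [-0.44992454 -0.64383345  9.95584934]
```

View pics/c5.png

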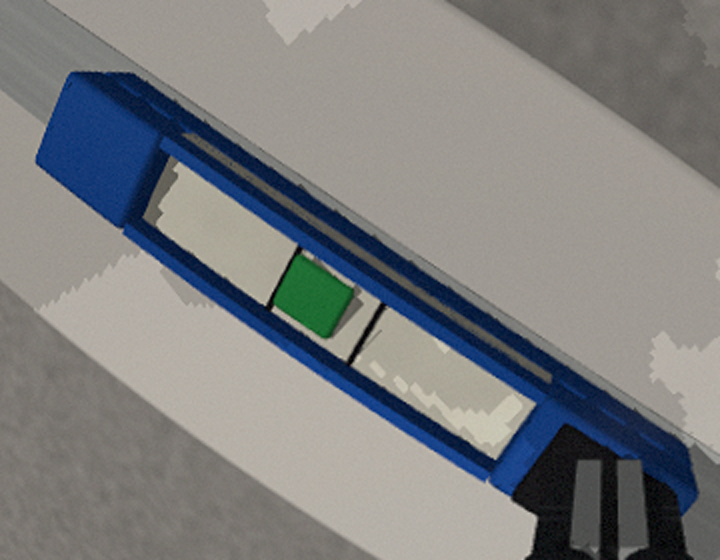

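The bubble is between the marks but about 3 mm towards the hinged end, almost touching that mark. I'll trim the knob another 0.45 rad clockwise or so.

Call:
{"method": "jog_arm", "body": {"plan": [[0,0,-0.5,0,0,0,-1],[0,0,-1,0,0,0,-1],[0,0,-1,0,0,0,0.41],[0,0,0,0,0,0,0.41]]}}

```text
t: 16.6
tool_pos: [0.5595, -0.0392, 0.1419]
tool_rot: [2.879, 1.252, 0.006]
contact_force: [0.6, 0.4, -0.2]
opening: 0.0283
grip_force: 0.0
```

```bash
python3 st.py '(.5777,-.1389,.0743)'
```

```text
16.6 [ 0.5595 -0.0392  0.1419] axes [0.682 0.731 0.003] [ 0.731 -0.682  0.004] units [-3.04  4.05  3.38] F [ 0.6  0.4 -0.2] q6 0.55
```

Call:
{"method": "jog_arm", "body": {"plan": [[-0.6,0.81,0,0,0,0,0.41],[-0.6,0.81,0,0,0,0,0.41],[-0.6,0.81,0,0,0,0,0.41],[-0.6,0.81,0,0,0,0,0.41],[-0.64,0.81,0,0,0,0,0.41],[0,0,0,0,0,0,0.41],[0,0,0,0,0,0,0.41]]}}

```text
t: 17.3
tool_pos: [0.575, -0.1384, 0.1377]
tool_rot: [-2.879, -1.251, 0.002]
contact_force: [-1.2, 0.6, -0.4]
opening: 0.0604
grip_force: 0.0
```

```bash
python3 st.py '(.5777,-.1389,.0743)'
```

```text
17.3 [ 0.575  -0.1384  0.1377] axes [ 0.683  0.731 -0.   ] [ 0.731 -0.683 -0.003] units [0.08 0.13 3.17] F [-1.2  0.6 -0.4] q6 0.39
```

Call:
{"method": "jog_arm", "body": {"plan": [[0.07,0.12,0.8,0,0,0,0.41],[0,0,0.9,0,0,0,0.41],[0,0,0.9,0,0,0,0.41],[0,0,0.55,0,0,0,0.41],[0,0,0,0,0,0,-0.3],[0,0,0,0,0,0,-0.3],[0,0,0,0,0,0,-0.3],[0,0,0,0,0,0,-0.3]], "grip_force": 25}}

```text
t: 18.1
tool_pos: [0.5777, -0.1387, 0.0748]
tool_rot: [-2.879, -1.252, 0.002]
contact_force: [1.8, 1.9, -11.7]
opening: 0.0388
grip_force: 28.5
```

Call:
{"method": "jog_arm", "body": {"plan": [[0,0,0,0,0,0.143,-0.3],[0,0,0,0,0,0.143,-0.3],[0,0,0,0,0,0.143,-0.3],[0,0,0,0,0,0.143,-0.3],[0,0,0,0,0,0,-0.3],[0,0,0,0,0,0,-0.3]]}}

```text
t: 18.7
tool_pos: [0.5777, -0.1388, 0.0748]
tool_rot: [-3.085, -0.582, 0.002]
contact_force: [3.3, 2.5, -15.3]
opening: 0.0388
grip_force: 28.3
```

Call:
{"method": "jog_arm", "body": {"plan": [[0,0,0,0,0,0,0.41],[0,0,0,0,0,0,0.41],[0,0,0,0,0,0,0.41],[0,0,-1,0,0,0,0.41],[0,0,-1,0,0,0,0.41],[0,0,-1,0,0,0,0.41],[0,0,-0.3,0,0,0,-1],[0,0,0,0,0,0,-1]]}}

```text
t: 19.5
tool_pos: [0.5799, -0.1402, 0.1446]
tool_rot: [3.085, 0.579, 0.006]
contact_force: [0.2, 0.8, -0.2]
opening: 0.0319
grip_force: 0.0
```

```bash
python3 st.py '(.5574,-.0385,.098)'
```

```text
19.5 [ 0.5799 -0.1402  0.1446] axes [0.932 0.363 0.003] [ 0.363 -0.932  0.003] units [ 0.79 -5.15  2.32] F [ 0.2  0.8 -0.2] q6 0.84
```

Call:
{"method": "jog_arm", "body": {"plan": [[0.14,-0.86,0,0,0,0,-1],[0.13,-0.86,0,0,0,0,-1],[0.13,-0.86,0,0,0,0,-1],[0.13,-0.86,0,0,0,0,-1],[0.13,-0.86,0,0,0,0,-1],[0.13,-0.86,0,0,0,0,-1]]}}

```text
t: 20.1
tool_pos: [0.5553, -0.0358, 0.1421]
tool_rot: [-3.087, -0.58, 0.0]
contact_force: [-0.6, 0.1, 0.6]
opening: -0.0
grip_force: 0.0
```

Call:
{"method": "jog_arm", "body": {"plan": [[0,0,0,0,0,-0.143,-1],[0,0,0,0,0,-0.143,-1],[0,0,0,0,0,-0.143,-1],[0,0,0,0,0,-0.143,-1],[0,0,0,0,0,0,-1],[0,0,0,0,0,0,-1]]}}

```text
t: 20.7
tool_pos: [0.5557, -0.037, 0.1422]
tool_rot: [2.882, 1.25, 0.0]
contact_force: [0.1, -0.1, 0.7]
opening: -0.0004
grip_force: 0.0
```

```bash
python3 st.py '(.5574,-.0385,.098)'
```

```text
20.7 [ 0.5557 -0.037   0.1422] axes [0.683 0.73  0.   ] [ 0.73  -0.683  0.   ] units [0.   0.11 2.21] F [ 0.1 -0.1  0.7] q6 0.55
```

Call:
{"method": "jog_arm", "body": {"plan": [[0,0.11,0.8,0,0,0,-1],[0,0,0.8,0,0,0,-1],[0,0,0.5,0,0,0,-1],[0,0,0.05,0,0,0,-1],[0,0,0.05,0,0,0,-1],[0,0,0.05,0,0,0,-1],[0,0,0,0,0,0,-1]]}}

```text
t: 21.4
tool_pos: [0.5578, -0.0392, 0.0977]
tool_rot: [2.881, 1.252, 0.001]
contact_force: [0.3, -0.8, 0.4]
opening: 0.0002
grip_force: 0.0
```

Call:
{"method": "jog_arm", "body": {"plan": [[0,0,0.05,0,0,0,-1],[0,0,0,0,0,0,-1],[0,0,0,0,0,0,-1]]}}

```text
t: 21.7
tool_pos: [0.5576, -0.0391, 0.0964]
tool_rot: [2.881, 1.253, 0.001]
contact_force: [0.6, -0.4, 0.1]
opening: -0.0001
grip_force: 0.0
```

Call:
{"method": "jog_arm", "body": {"plan": [[0,0,0.05,0,0,0,-1],[0,0,0.05,0,0,0,-1],[0,0,0.05,0,0,0,-1],[0,0,0,0,0,0,-1]]}}

```text
t: 22.1
tool_pos: [0.5578, -0.0393, 0.0936]
tool_rot: [2.88, 1.252, 0.001]
contact_force: [0.5, -0.1, 2.2]
opening: 0.0003
grip_force: 1.2
```

Call:
{"method": "jog_arm", "body": {"plan": [[0,0,0.05,0,0,0,-1],[0,0,0.03,0,0,0,-1],[0,0,0,0,0,0,-1]]}}

```text
t: 22.4
tool_pos: [0.5581, -0.0395, 0.0924]
tool_rot: [2.88, 1.252, 0.002]
contact_force: [0.4, -3.1, 4.3]
opening: -0.0001
grip_force: 2.2
```

Call:
{"method": "jog_arm", "body": {"plan": [[0,0,0.05,0,0,0,-1],[0,0,0.03,0,0,0,-1],[0,0,0,0,0,0,-1],[0,0,0,0,0,0,-1]]}}

```text
t: 22.8
tool_pos: [0.5588, -0.0394, 0.092]
tool_rot: [2.879, 1.252, 0.004]
contact_force: [-0.6, -0.5, 8.7]
opening: 0.0003
grip_force: 4.6
```

Call:
{"method": "jog_arm", "body": {"plan": [[0,0,0.03,0,0,0,-1],[0,0,0,0,0,0,-1],[0,0,0,0,0,0,-1]]}}

```text
t: 23.1
tool_pos: [0.5591, -0.0394, 0.0918]
tool_rot: [2.879, 1.252, 0.005]
contact_force: [-0.8, -2.0, 11.8]
opening: -0.0004
grip_force: 5.4
```

Call:
{"method": "jog_arm", "body": {"plan": [[0,0,0,0,0,0,-1],[0,0,0,0,0,0,-1],[0,0,0,0,0,0,-1],[0,0,0,0,0,0,-1],[0,0,0,0,0,0,-1],[0,0,0,0,0,0,-1],[0,0,0,0,0,0,-1],[0,0,0,0,0,0,-1]]}}

```text
t: 23.9
tool_pos: [0.5591, -0.0394, 0.0919]
tool_rot: [2.879, 1.252, 0.005]
contact_force: [-1.3, -1.4, 10.4]
opening: 0.0004
grip_force: 5.4
```

Call:
{"method": "jog_arm", "body": {"plan": [[0,0,0,0,0,0,-1],[0,0,0,0,0,0,-1],[0,0,0,0,0,0,-1],[0,0,0,0,0,0,-1],[0,0,0,0,0,0,-1],[0,0,0,0,0,0,-1],[0,0,0,0,0,0,-1],[0,0,0,0,0,0,-1]]}}

```text
t: 24.7
tool_pos: [0.5591, -0.0394, 0.0919]
tool_rot: [2.879, 1.252, 0.005]
contact_force: [-0.3, -1.1, 10.6]
opening: 0.0
grip_force: 5.4
```

```bash
python3 - <<'E'
from h import *
o,im,d=grab('wrist'); np.savez('w6.npz',im=im,p=o['tool_pos'],r=o['tool_rot']); print(o['tool_pos'],o['contact_force'])
cv2.imwrite('pics/c6.png',cv2.resize(im[60:340,20:380],None,fx=2,fy=2,interpolation=cv2.INTER_CUBIC)[:,:,::-1])
E
```

```text
[ 0.55907052 -0.03939404  0.09185948] [-0.34358739 -1.11451019 10.58191171]
```

View pics/c6.png

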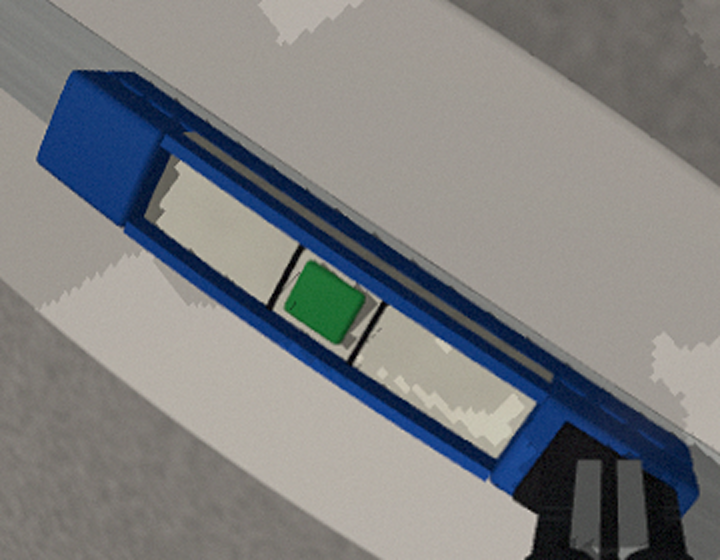

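The bubble at (325,303) sits midway between the marks at (286,277) and (367,334), with 10.6 N on the pad. I'm handing it in.

```bash
python3 -c "
from station import ctrl
print(ctrl.finish_job())"
```

```text
the job is handed in; nothing more can be done
None
```

The job is handed in after about 25 s: the lever is flipped to free, the foot knob is turned about 2.55 rad clockwise, and the fingers are still pressing the spirit level with about 10.6 N, with the bubble centred between the marks.

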